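Load the gift display blocks

TASK

Put the celadon (pale green) ceramic bird into the pocket lined with green felt first, then the silver heart box into the pocket lined with red felt. Set each one upright on its pocket floor and let go; lower it gently, do not let it fall from more than 3 cm above the block.

Things in the scene. Friction and masses are not known exactly. Their poses are not given: they have to be found in the camera images.
- bird: Celadon (pale green) ceramic bird, orange beak, 67 mm high, about 110 g, upright on the counter. Origin: centre of its underside; z up, beak towards -x, tail +x. Foot 42 mm across; round body 38 mm across with upright sides from 23 to 42 mm above the underside: grip there along its y axis, clear of the tail (ends 39 mm from the axis). A white bird of the same shape is not wanted.
- heart: Silver heart-shaped box, 51 mm wide (y), 47 mm long (x), about 140 g, upright sides 42 mm high, lid knob to 50 mm, flat on the counter. Origin: on the underside, centre of the 27 mm radius circle round its outline; z up, heart's point towards -x, lobes +x. Widest 5 mm to +x of the origin: grip there along y, across the lobes. A brass (yellow) box of the same shape is not wanted.
- green_pocket (a point): Pocket lined with green felt, in a 104 x 104 x 26 mm high pale wood block fixed to the counter; round, 76 mm across, 12 mm deep, open on top. This point is the centre of the pocket floor, 14 mm above the counter; z up. Three such blocks stand in a row beyond the birds and hearts, with green, red and blue felt, in any order.
- red_pocket (a point): Pocket lined with red felt, in a 104 x 104 x 26 mm high pale wood block fixed to the counter; round, 76 mm across, 12 mm deep, open on top. This point is the centre of the pocket floor, 14 mm above the counter; z up. Three such blocks stand in a row beyond the birds and hearts, with green, red and blue felt, in any order.
Mind the look-alikes: they are no part of the job. What is shaped like the part that bears green_pocket but black or yellow is not meant.

How it is judged:
By the outcome, as a careful person would: the job done as asked, in the order asked, and still so for the second after the job is handed in, with the robot touching nothing.
It also fails if it takes over 58 s, if anything falls off the work surface, if the arm or the gripper's body presses on something with over 40 N, if the wrist force passes 120 N, or if a joint passes its speed limit or range.

ROBOT

A 7-joint arm with a two-finger parallel gripper is mounted at the origin on the work surface. World frame = base frame: x ahead of the robot, y to its left, z up, the work surface at z = 0. Lengths are in m, angles in degrees, forces in N, time in s.
With the tool pointing down it reaches from about 0.35 to 0.775 m from the base axis. Payload 3.1 kg.
Tool frame: the origin (TCP) lies on the centre line of the jaws, within the pads' length; the fingertips stand 17 mm ahead of it and the grasp point (between the pads) lies 2 mm behind it (robot.tip_reach is the distance from the TCP to the fingertips, in m); z points along the fingers, y is the line along which they close (so a half turn about z gives the same grasp; the last joint's range is limited). The gripper opens to 85 mm and grips with 20 to 120 N. Pads are 22 mm wide; open, the fingers measure 114 mm over their backs; the gripper's body (76 mm by 85 mm) begins 54 mm behind the grasp point. The pads swing forward as they close: fully open they stand 13 mm farther back than shut.
Start: joints at [68.944, 17.813, 0.802, 86.603, -0.252, 75.585, -1.558], TCP at [0.176, -0.521, 0.248] pointing down, gripper open.
Joint ranges: [-154.91, 154.91], [-16.99, 109.72], [-72.82, 74.43], [7.12, 147.25], [-82.49, 262.49], [11.32, 116.49], [-174.64, 174.64]. Speed limits (degrees/s): [159.86, 159.86, 180, 180, 180, 180, 180].

INTERFACE

Orientations are given as [roll, pitch, yaw] about the fixed x, y, z axes, in that order (R = Rz(yaw) Ry(pitch) Rx(roll)).
In Python, from station import robot, fingers, vision, workorder, recognise gives the robot as it stands. Calls block until the motion is done:
- robot.move_to(position, orientation): joint-space move of the TCP to a pose.
- robot.line_to(position, orientation=None, velocity=0.15, f_stop=None): straight line of the TCP; orientation=None keeps the orientation; velocity is the mean speed in m/s. With f_stop (N) it stops when the force on the tool has changed by that much, and returns True; else False.
- robot.move_j(angles): joint-space move.
- fingers.gripper_to(opening, force=None): opening from 0.0 (shut) to 1.0 (fully open); force is the grip in N (None keeps the last); returns when the fingers have stopped.
- robot.pause(seconds).
- robot.inverse_kinematics(position, orientation): joint angles nearest the present ones, or None.
- vision.grab_frame(name): name is "scene" or "top"; returns the picture (400x640x3 uint8, red, green, blue); there is no depth.
- vision.calibration(name): a dict with "mtx" (3x3 intrinsics, pixels), "k1" (the pictures are not rectified: a ray, as slopes to the right and down, at radius r is drawn at 1 + k1 r^2 times it, then the intrinsics apply), "extrinsics" (4x4, takes a point from world to camera coordinates). Camera axes: x right, y up, looking along -z (the intrinsics and any distortion apply to the point x, -y, -z); pixel columns grow to the right and rows downward; lengths in m; the calibration is good to about 2 mm. A picture is of the moment at which its call begins. calibration takes no time and is no camera call.
A pose or a line that the arm cannot do raises robot.PlanningError and nothing moves.
- workorder.close_job(): hands the job in; it is judged then, once.
Trained networks look in the newest picture that a camera, given by its name, has taken for a name from the list of things; names that differ only in an ending like _2 or _b are one class to them, and where a whole thing is asked for, a point or a joint stands for the part that bears it (a point fixed in the world has none). Each returns a list of dicts, best first, with "p" (0 to 1); they miss things now and then, are a little off and sometimes report something else, mostly with a low value. They report only what shows in the picture. A call takes as long as a camera call. They do not tell look-alikes from the thing itself.
- recognise(label, camera): "rect" ([centre column, centre row, width, height] in pixels, round what is visible of it).
Readings, each from a call of its own:
- robot.current_time_s(): time.
- robot.current_joint_positions(): joint angles.
- robot.current_dq(): joint speeds.
- robot.current_joint_torque(): joint torques, N m.
- robot.current_tool_pos(): TCP position.
- robot.current_eef_rot(): TCP orientation.
- robot.current_contact_force(): force on the tool from outside, world axes, zero at the start.
- robot.current_torque(): the same for the moment, N m.
- robot.current_finger_gap(): opening from 0.0 (shut) to 1.0 (fully open).
- robot.current_gripper_force(): force on a finger pad.
Only numpy, scipy, OpenCV 4.12 (cv2) and the standard library are available. Lean on these libraries where they do the work, as an engineer would, in place of code of your own. Each camera call takes 0.05 s, during which the arm holds its last target. There are 200 camera calls.

## Working session

There is one attempt and no reset: what is moved stays moved. The work goes in short steps, each a Python script; the robot and the scene stay as the last script left them, time stands still between calls to the robot, and variables do not carry over. Pictures are saved under pics/ and viewed, at most 10 in all, crops included, and the job is handed in when it is done.

```bash
mkdir -p pics; ls; cat > h.py <<'E'
import numpy as np, cv2
from station import robot, fingers, vision, workorder, recognise
def pix2world(cam,u,v,z):
    c=vision.calibration(cam);K=np.array(c["mtx"]);T=np.array(c["extrinsics"]);k=c["k1"]
    d=np.array([(u-K[0,2])/K[0,0],(v-K[1,2])/K[1,1]]);s=d.copy()
    for _ in range(30): s=d/(1+k*(s@s))
    ray=T[:3,:3].T@np.array([s[0],-s[1],-1.]);o=-T[:3,:3].T@T[:3,3]
    return o+ray*(z-o[2])/ray[2]
def world2pix(cam,p):
    c=vision.calibration(cam);K=np.array(c["mtx"]);T=np.array(c["extrinsics"]);k=c["k1"]
    q=T[:3,:3]@np.array(p)+T[:3,3];s=np.array([q[0],-q[1]])/-q[2];s=s*(1+k*(s@s))
    return np.array([K[0,0]*s[0]+K[0,2],K[1,1]*s[1]+K[1,2]])
def save(cam,name):
    im=vision.grab_frame(cam);cv2.imwrite(f"pics/{name}.png",im[:,:,::-1]);return im
E
python3 - <<'E'
from h import *
for c in("scene","top"):
    save(c,c+"0");k=vision.calibration(c);T=np.array(k["extrinsics"]);print(c,k["mtx"],k["k1"],-T[:3,:3].T@T[:3,3],T[:3,:3].round(2).tolist())
    for l in("bird","heart","green_pocket"):
        for r in recognise(l,c): 
            print(c,l,round(r["p"],2),np.round(r["rect"]),pix2world(c,*r["rect"][:2],.02).round(3))
print(robot.current_eef_rot(),robot.current_time_s())
E
```

```text
pics
scene [[386.6726747    0.         321.08477056]
 [  0.         386.6726747  198.56156944]
 [  0.           0.           1.        ]] -0.06303236153614501 [ 0.88508346 -0.45749676  0.79657456] [[0.76, 0.66, 0.01], [-0.5, 0.56, 0.66], [0.43, -0.51, 0.75]]
scene bird 0.92 [328. 193.  20.  24.] [0.444 0.094 0.02 ]
scene heart 0.92 [233. 281.  23.  24.] [ 0.457 -0.253  0.02 ]
scene green_pocket 0.88 [275. 200.  55.  45.] [ 0.355 -0.02   0.02 ]
scene green_pocket 0.84 [187. 243.  56.  50.] [ 0.294 -0.259  0.02 ]
scene green_pocket 0.82 [346. 128.  47.  31.] [0.304 0.347 0.02 ]
scene green_pocket 0.7 [358. 259.  62.  57.] [ 0.633 -0.02   0.02 ]
top [[452.64858016   0.         313.54260957]
 [  0.         452.64858016 194.71767823]
 [  0.           0.           1.        ]] 0.03357182781551678 [0.37966142 0.0488447  1.19184874] [[-0.02, -1.0, -0.01], [1.0, -0.02, 0.07], [-0.07, -0.01, 1.0]]
top bird 0.48 [305. 197.  18.  27.] [0.454 0.084 0.02 ]
top heart 0.75 [433. 194.  24.  15.] [ 0.453 -0.246  0.02 ]
top green_pocket 0.87 [206. 258.  53.  48.] [0.301 0.341 0.02 ]
top green_pocket 0.7 [341. 241.  51.  48.] [ 0.339 -0.008  0.02 ]
top green_pocket 0.64 [435. 265.  52.  51.] [ 0.274 -0.244  0.02 ]
top green_pocket 0.57 [339. 129.  46.  46.] [ 0.631 -0.009  0.02 ]
[-1.79977926e+02  7.30971225e-04  1.86692299e+01] 0.4
```

View pics/top0.png

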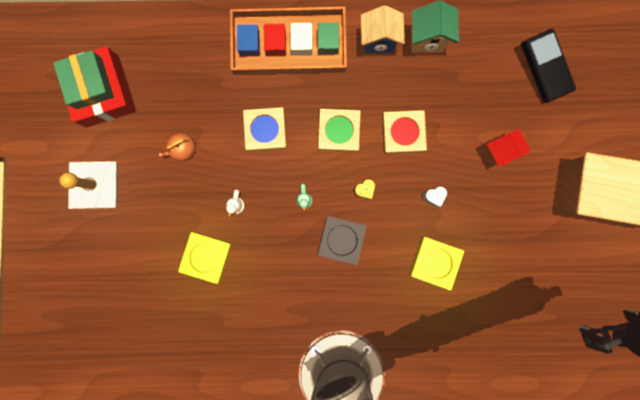

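View pics/scene0.png

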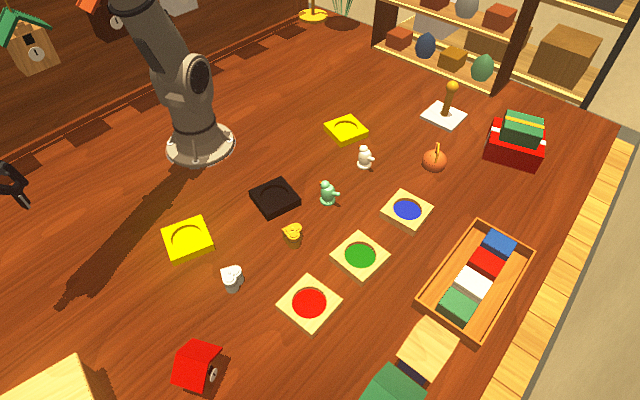

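The top view shows these candidates:
- **Birds:** celadon at (304,197), wanted; white at (235,203), not wanted. The orange thing at (180,147) is fruit.
- **Hearts:** silver at (436,196), wanted; brass at (366,189), not wanted.
- **Pockets:** green felt at (339,129), red at (405,131), blue at (264,128). The yellow and black blocks near the robot are decoys.

I'll check the choices in one close crop.

```bash
python3 - <<'E'
import cv2,numpy as np
t=cv2.imread("pics/top0.png");s=cv2.imread("pics/scene0.png")
def c(i,u,v,w=20): return cv2.resize(i[v-w:v+w,u-w:u+w],(400,300) if 0 else (300,300),interpolation=cv2.INTER_CUBIC)
cv2.imwrite("pics/crop1.png",np.vstack([np.hstack([c(t,304,197),c(t,436,196)]),np.hstack([c(s,328,193),c(s,232,280)])]))
from h import *
tr=t[:,:,::-1].astype(int);hsv=cv2.cvtColor(t,cv2.COLOR_BGR2HSV)
def comp(m,box,z):
    u0,v0,u1,v1=box;k=np.zeros(m.shape,np.uint8);k[v0:v1,u0:u1]=m[v0:v1,u0:u1]
    n,l,st,ce=cv2.connectedComponentsWithStats(k);i=1+st[1:,4].argmax();print(st[i],ce[i],pix2world("top",*ce[i],z).round(4));return l==i
H,S,V=cv2.split(hsv)
comp(((H>40)&(H<80)&(S>100)),(315,105,365,155),.014)
comp((((H<8)|(H>172))&(S>180)&(V>150)),(385,112,425,152),.014)
for b in((315,105,365,155),(380,108,430,155),(240,105,290,152)):
    comp(((V>150)),b,.026)
E
```

```text
[325 116  28  28 587] [338.79045997 129.51277683] [ 0.63  -0.008  0.014]
[393 118  26  23 367] [407.03814714 127.54495913] [ 0.631  -0.1868  0.014 ]
[ 315  108   50   47 2163] [339.42024965 131.41285252] [ 0.6225 -0.0089  0.026 ]
[ 382  109   48   44 1872] [405.77190171 130.74465812] [ 0.6202 -0.1809  0.026 ]
[ 240  106   50   46 1977] [264.13454729 129.53566009] [0.6317 0.1871 0.026 ]
```

View pics/crop1.png

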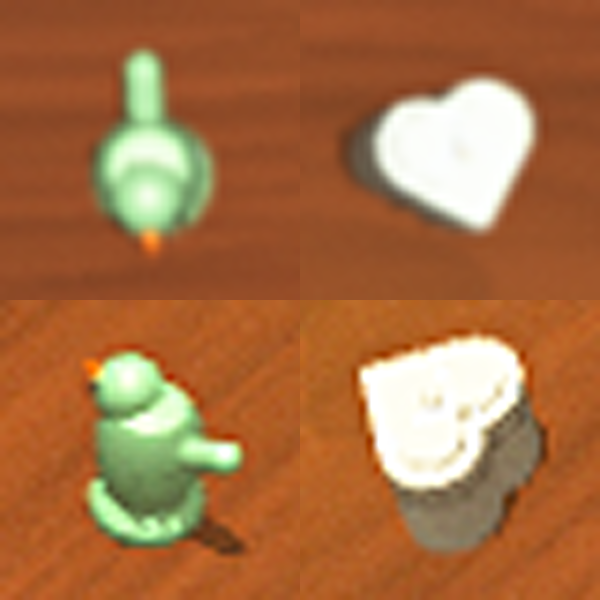

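The crop confirms the celadon bird (beak down towards the robot, tail up) and the silver heart (point down-right, towards the robot). Next I fit the exact poses.

```bash
cat > fit.py <<'E'
from h import *
def up(t,u,v,w=22,f=8):
    c=cv2.resize(t[v-w:v+w,u-w:u+w],None,fx=f,fy=f,interpolation=cv2.INTER_CUBIC); return c,lambda p:((np.asarray(p)+.5)/f-.5+[u-w,v-w])
def big(m):
    cs=cv2.findContours(m.astype(np.uint8),cv2.RETR_EXTERNAL,cv2.CHAIN_APPROX_NONE)[0];return max(cs,key=cv2.contourArea)[:,0]
def heart(t,u,v,z):
    c,f=up(t,u,v);hs=cv2.cvtColor(c,cv2.COLOR_BGR2HSV);k=big((hs[...,1]<90)&(hs[...,2]>140))
    w=np.float32([pix2world("top",*f(p),z)[:2] for p in k]);(x,y),r=cv2.minEnclosingCircle(w)
    d=w-[x,y];best=[]
    a=np.arctan2(d[:,1],d[:,0]);rr=np.hypot(*d.T);g=np.radians(np.arange(360));prof=np.interp(g,*zip(*sorted(zip(a%(2*np.pi),rr))),period=2*np.pi)
    # mirror symmetry axis
    sc=[np.abs(np.roll(prof,-s)-np.roll(prof,-s)[(-np.arange(360))%360]).mean() for s in range(360)]
    s=min((sc[i],i) for i in range(180));return x,y,r,s
if __name__=="__main__":
    t=cv2.imread("pics/top0.png")
    print("heart",heart(t,436,196,.042),"tip",pix2world("top",283*0+416+485-300>0 and 416+185/7.5-.5,176+232/7.5-.5,.042))
    F=pix2world("top",303.9,200.2,.004);T=pix2world("top",302.6,183.6,.035);print("bird",F,T,np.linalg.norm((T-F)[:2]),np.degrees(np.arctan2(*(T-F)[1::-1])))
    c,f=up(t,304,197);hs=cv2.cvtColor(c,cv2.COLOR_BGR2HSV);k=big((hs[...,0]>35)&(hs[...,0]<95)&(hs[...,1]>40)&(hs[...,2]>60))
    w=np.array([pix2world("top",*f(p),.004)[:2] for p in k]);print("bird bbox",w.min(0),w.max(0))
    for n,u,v in(("green",339,129),("red",405,131)):
        c,f=up(t,u,v,26);hs=cv2.cvtColor(c,cv2.COLOR_BGR2HSV)
        h,s=hs[...,0],hs[...,1];m=((h>40)&(h<85)) if n=="green" else (((h<7)|(h>173))&(s>190));cv2.circle
        yy,xx=np.mgrid[:c.shape[0],:c.shape[1]];m&=np.hypot(xx-208,yy-208)<150
        k=big(m);w=np.float32([pix2world("top",*f(p),.016)[:2] for p in k]);print(n,cv2.minEnclosingCircle(w),cv2.fitEllipse(w))
E
python3 fit.py
```

```text
heart (0.44953688979148865, -0.24967274069786072, 0.02864658646285534, (np.float64(0.0002233078284587422), 15)) tip [ 0.42144154 -0.25782797  0.042     ]
bird [0.44630885 0.08750428 0.004     ] [0.48729987 0.08905492 0.035     ] 0.04102033920967046 2.1663968472688784
bird bbox [0.42771779 0.06764539] [0.48998217 0.10776197]
green ((0.6296661496162415, -0.007853866554796696), 0.036590103060007095) ((0.6297121644020081, -0.007941428571939468), (0.07142007350921631, 0.0724487230181694), 175.20263671875)
red ((0.6392302513122559, -0.20467117428779602), 0.014911235310137272) ((0.640221893787384, -0.20512154698371887), (0.007039847783744335, 0.02640566974878311), 125.66326904296875)
```

```bash
python3 - <<'E'
from fit import *
t=cv2.imread("pics/top0.png");print(t[131,405],t[125,412],t[138,398],t[131,388],t[160,405])
c,f=up(t,405,131,26)
for m in((c[...,2]>150)&(c[...,1]<75),(c[...,2]>150)&(c[...,1]<100)):
    yy,xx=np.mgrid[:416,:416];m=m&(np.hypot(xx-208,yy-208)<150)
    w=np.float32([pix2world("top",*f(p),.016)[:2] for p in big(m)]);print(cv2.minEnclosingCircle(w),cv2.fitEllipse(w))
E
```

```text
[ 72  79 252] [ 69  74 252] [ 76  84 252] [159 243 252] [ 41  79 155]
((0.6276565790176392, -0.18505984544754028), 0.032696571201086044) ((0.6175251007080078, -0.17760178446769714), (0.06747886538505554, 0.07034990191459656), 55.27669906616211)
((0.6222270131111145, -0.18000182509422302), 0.03575187921524048) ((0.6223098039627075, -0.179953470826149), (0.0702371597290039, 0.07045683264732361), 127.6480484008789)
```

```bash
cat > pick.py <<'E'
from h import *
def pick(x,y,yaw,z,force,up=.12):
    o=[180,0,yaw];t=robot.current_time_s()
    robot.move_to([x,y,up],o);robot.line_to([x,y,z],velocity=.1)
    fingers.gripper_to(0.0,force)
    print("grip",robot.current_finger_gap(),robot.current_gripper_force(),robot.current_tool_pos())
    robot.line_to([x,y,.13],velocity=.12);print("lifted",robot.current_finger_gap(),robot.current_gripper_force(),robot.current_time_s()-t)
def place(x,y,yaw,z,vis=None):
    o=[180,0,yaw];robot.line_to([x,y,.13],o,velocity=.15)
    robot.line_to([x,y,z+.012],velocity=.1)
    hit=robot.line_to([x,y,z-.004],velocity=.02,f_stop=3);print("hit",hit,robot.current_tool_pos(),robot.current_contact_force())
    return hit
E
python3 - <<'E'
from pick import *
x,y=.4465,.0877
pick(x,y,3,.031,25)
save("scene","s1");print(robot.current_time_s())
E
```

```text
grip 0.43242550422209497 24.951468161889352 [0.44674635 0.08763087 0.03143982]
lifted 0.43729721443828345 25.156310620950535 4.9333
5.3833
```

View pics/s1.png

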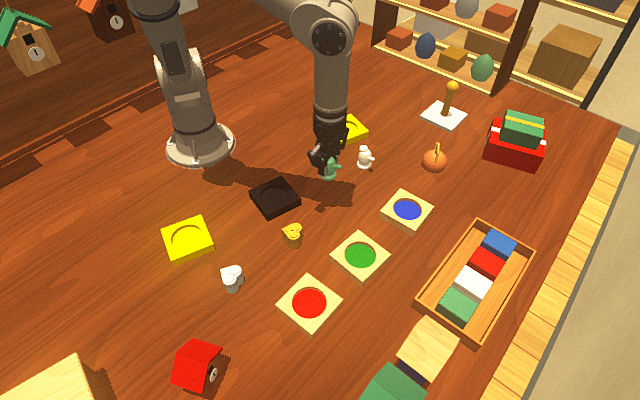

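The bird is held in the gripper at about (330,165). Red pocket is at (0.622,-0.180). Next I place the bird in the green pocket.

```bash
python3 - <<'E'
from pick import *
x,y=.6297,-.0079
hit=place(x,y,3,.045)
print(robot.current_finger_gap())
fingers.gripper_to(.85);robot.pause(.2)
robot.line_to([x,y,.15],velocity=.12)
robot.move_to([.5,-.2,.2],[180,0,15])
save("scene","s2");save("top","t2");print(robot.current_time_s())
s=cv2.imread("pics/s2.png");t=cv2.imread("pics/t2.png")
c=lambda i,u,v,w:cv2.resize(i[v-w:v+w,u-w:u+w],(400,400),interpolation=cv2.INTER_CUBIC)
cv2.imwrite("pics/c2.png",np.hstack([c(s,360,245,40),c(t,339,129,40)]))
from fit import heart
try: print(heart(t,436,196,.042))
except Exception as e: print(e)
E
```

```text
hit True [ 0.62962487 -0.00798931  0.04555644] [-0.42574754 -0.69392826  4.35411504]
0.43777163819913995
11.0917
(0.449585884809494, -0.24967913329601288, 0.02861548215150833, (np.float64(0.00023251217735391772), 16))
```

View pics/c2.png

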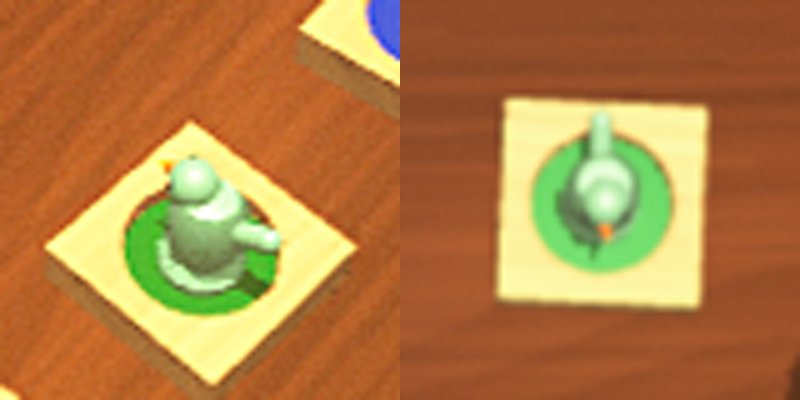

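The bird stands upright on the green felt, well inside the pocket (right panel about (603,200)). Next is the heart.

```bash
python3 - <<'E'
from pick import *
fingers.gripper_to(1.0)
pick(.4544,-.2483,16,.033,30)
save("scene","s3")
x,y=.627,-.1786
if robot.current_finger_gap()>.45:
    hit=place(x,y,16,.047)
    print(robot.current_finger_gap())
    if hit:
        fingers.gripper_to(1.0);robot.pause(.2)
        robot.line_to([x,y,.15],velocity=.12)
        robot.move_to([.4,-.3,.25],[180,0,16])
save("scene","s4");save("top","t4");print(robot.current_time_s())
s=cv2.imread("pics/s4.png");t=cv2.imread("pics/t4.png")
c=lambda i,u,v,w:cv2.resize(i[v-w:v+w,u-w:u+w],(400,400),interpolation=cv2.INTER_CUBIC)
cv2.imwrite("pics/c4.png",np.hstack([c(s,335,270,70),c(t,370,129,70)]))
E
```

```text
grip 0.5912695979615644 31.26597225666046 [ 0.4548967  -0.24865552  0.03375655]
lifted 0.5859709379922597 31.407755613327026 2.9000000000000004
hit True [ 0.62695877 -0.17860347  0.04784659] [-0.64832899  0.95104598  5.28677462]
0.5874531248937289
20.0
```

View pics/c4.png

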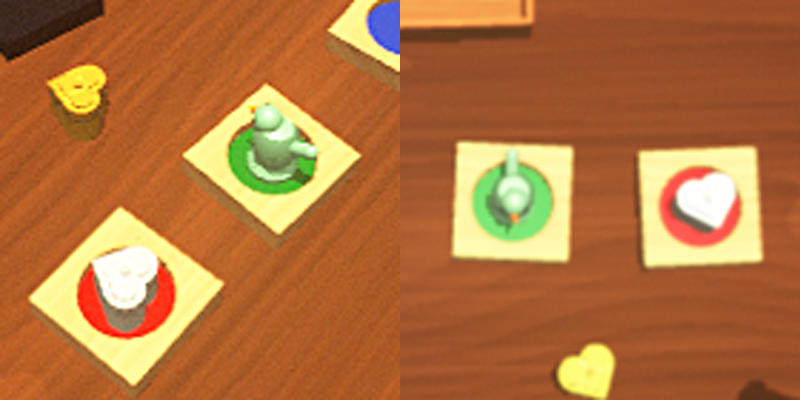

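Both stand upright in their pockets: the bird on green (513,200) and the heart on red (700,205). The arm is clear, so I'm handing in.

```bash
python3 -c "
from h import *
print(workorder.close_job())"
```

```text
the job is handed in; nothing more can be done
None
```

I put the celadon bird in the green pocket first, then the silver heart box in the red pocket; the last pictures show both upright with the gripper clear, and I handed the job in at about 20 s (the verdict was not shown to me).

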